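# Slide the sauce dish along the tray rim into its corner pocket

## Robot

A 6-joint arm with a two-finger parallel gripper is mounted at the origin on the work surface. World frame = base frame: x ahead of the robot, y to its left, z up, the work surface at z = 0. Lengths are in m, angles in degrees, forces in N, time in s.
With the tool pointing down it reaches from about 0.3 to 0.85 m from the base axis. Payload 5.4 kg.
Tool frame: the origin (TCP) lies midway between the tips of the shut fingers; the grasp point (between the pads) lies 19 mm behind it; z points along the fingers, y is the direction in which the jaws open and shut (so a half turn about z gives the same grasp; the last joint's range is limited). The gripper opens to 85 mm and grips with 20 to 120 N. Pads are 22 mm wide; open, the fingers measure 114 mm over their backs; the gripper's body (76 mm by 85 mm) begins 54 mm behind the grasp point. The pads swing forward as they close: fully open they stand 13 mm farther back than shut.
Start: joints at [-78.73, 9.076, 91.501, -0, 79.423, -12.038], TCP at [0.227, -0.528, 0.231] pointing down, gripper open.
Joint ranges: [-166.64, 166.64], [-54.1, 131.32], [10.49, 154.53], [-73.88, 253.88], [9.74, 151.15], [-171.62, 171.62]. Speed limits (degrees/s): [147.25, 147.25, 180, 180, 180, 180].

## Interface

Orientations are given as a 3x3 rotation matrix whose columns are the frame's x, y, z axes.
In Python, from plant import ctrl, optics, outline_of, place_of gives the robot as it stands. The module is installed in compiled form; this text tells all that it offers.
- The arm moves only by the tool move_arm, never from a script. Its argument "plan" is a list of rows, each an object with "dp": the shift along the tool's x, y, z as a fraction of full scale, a list of three; "twist": the turn, a rotation vector about the tool's x, y, z as a fraction of full scale, a list of three; "claw": the closure, from -1 (fully open) to 1 (shut), so that 0 is half open. A call has 1 to 20 rows; each row shifts and turns the commanded pose from where the row before left it, along the tool's axes as they then stand; what a row does not reach is not made up. Full scale, the value 1, is 0.06 m for a shift and 8 degrees for a turn. A row lasts 1/8 s, in which the tool goes at most 62.5 mm and 10.7 degrees, less where a joint would pass 70% of its speed; a pose out of reach is approached as far as the arm can. A call with a number of a shift or a turn outside -1 to 1 is refused whole. A call with a gripper value outside its range is refused whole. The fingers move at their own pace and stop on an object; "grip_force" is the grip in N (left out, the last holds). Time passes only in rows, so rows that do not move let the fingers close. It gives the time, the measured TCP pose, the force and the opening at its end, in the units of the state.
- ctrl.state(): the state, without advancing time (a new reading comes with each control period).
- optics.grab_frame(name): name is "scene" or "side" or "wrist"; returns a dict with "color" (420x560x3 uint8, red, green, blue), "intrinsics" (3x3 intrinsics, pixels), "R" (3x3) and "t" (3): a world point X has camera coordinates R X + t. Camera axes: x right, y down, z forward; pixel columns grow to the right and rows downward; lengths in m; the calibration is good to about 2 mm. The wrist camera is an equidistant fisheye: a pixel r from the principal point sees the ray r / f radians off the axis. A picture is of the moment at which its call begins. There is no depth.
- ctrl.sign_off(): hands the job in, once; it reports no verdict.
Trained networks look in a picture, given as the dict that the camera call returned (one of the last four; its "shot" number tells which), for a name from the list of things; names that differ only in an ending like _2 or _b are one class to them, and where a whole thing is asked for, a point or a joint stands for the part that bears it (a point fixed in the world has none). Each returns a list of dicts, best first, with "p" (0 to 1); they miss things now and then, are a little off and sometimes report something else, mostly with a low value. They report only what shows in the picture. A call takes as long as a camera call. They do not tell look-alikes from the thing itself.
- outline_of(name, picture): "region" (420x560 bool, what is visible of it) and "bbox" ([left, top, width, height] in pixels, round what is visible of it).
- place_of(name, picture): "centre" ([row, column] in pixels: a listed point, or the origin of a listed thing).
The state is a dict: "time": time; "joints": joint angles; "dq": joint speeds; "effort": joint torques, N m; "ee_pos": TCP position; "tcp_rot": TCP orientation; "force": force on the tool from outside, world axes, zero at the start; "ft_torque": the same for the moment, N m; "width": finger opening in m.
Only numpy, scipy, OpenCV 4.12 (cv2) and the standard library are available. Lean on these libraries where they do the work, as an engineer would, in place of code of your own. Each camera call takes 0.05 s, during which the arm holds its last target. There are 200 camera calls.

## Task

Set the small white sauce dish into its place on the meal tray by sliding it gently with your fingertips, never picking it up: first press it flat against the tray's far rim where it stands, well short of the pocket, then, keeping it against that rim, drag it along the rim into the pocket in the far left corner until it sits square and snug against both rims. Then take your hand away, and leave the rice bowl, the covered soup bowl and the tea cup where they stand.

Things in the scene. Friction and masses are not known exactly. Their poses are not given: they have to be found in the camera images.
- tray: Meal tray, wine-red floor, black rim, on a thin grey non-slip mat: does not move. Origin: centre of footprint, at table height. x to its far rim (away from robot), y to its left rim, z up; turned up to 0.3 rad. Outside 292 (x) by 406 (y) mm; upright inner faces of the rim at x = +-138, y = +-195 mm; rim 8 mm wide. Floor 7 mm, rim top 23 mm above the table.
- home (a point): Centre of the dish's underside when it touches both far and left rim: on the tray floor, 40 mm from each rim; tray frame (98, 155, 7) mm. Axes as the tray's.
- rib_end (a point): Free end of the pocket's black rib, at its top, tray frame (50, 130, 15) mm. The rib is 6 mm wide, 8 mm above the tray floor, and runs from here 65 mm along y to the left rim, parallel to the far rim. Between rib and far rim is the pocket, its floor ochre: 85 mm wide for the 80 mm dish, open towards -y.
- dish: Loose square white sauce dish, pale blue well, empty, 80 x 80 x 24 mm, 0.1 to 0.2 kg. Upright walls 5 mm thick (well 70 x 70 mm), bottom 6 mm thick. Origin: centre of its underside, on the tray floor; x, y along its sides, z up. Starts 22 to 50 mm short of touching the far rim if squared up, 125 to 215 mm short of home in y, turned up to 0.5 rad from the tray. Slides at a few newtons.
- rice_bowl: Blue rice bowl, 108 mm across at the rim, 56 mm high, standing loose in the near half of the tray. Origin: centre of its underside. Bystander.
- soup_bowl: Black soup bowl with a red lid (one rigid piece), 104 mm across, 64 mm high, standing loose in the near half of the tray. Origin: centre of its underside. Bystander.
- tea_cup: White tea cup without handle, 70 mm across, 66 mm high, standing loose in the near half of the tray. Origin: centre of its underside. Bystander.
Not all that is in view belongs to the job. Of the things shaped like the dish, the white one is meant.

How it is judged:
By the outcome, as a careful person would: the job done as asked, in the order asked, and still so for the second after the job is handed in, with the robot touching nothing.
It also fails if it takes over 42 s, if anything falls off the work surface, if the arm or the gripper's body presses on something with over 40 N, if the wrist force passes 120 N, or if a joint passes its speed limit or range.

## Working session

There is one attempt and no reset: what is moved stays moved. The work goes in short steps, Python scripts to look and compute and a tool call to move; the robot and the scene stay as the last step left them, time stands still between calls to the robot, and variables do not carry over. Pictures are saved under pics/ and viewed, about 8 in all and at most 12, crops included, and the job is handed in when it is done.

Besides the shell and the picture viewer there is one more tool, called after "Emit:" as name(argument=value, ...), one argument or row to a line, values as JSON. move_arm: Moves the arm, as the interface text tells. Shift numbers are shares of 0.06 m and turn numbers shares of 8 degrees, none past 1 either way. Its arguments: {"type":"object","properties":{"plan":{"type":"array","items":{"type":"object","properties":{"dp":{"type":"array","items":{"type":"number"}},"twist":{"type":"array","items":{"type":"number"}},"claw":{"type":"number"}}}},"grip_force":{"type":"number"}},"required":["plan"]}

```bash
mkdir -p pics && cat > h.py <<'E'
import numpy as np, cv2
from plant import ctrl, optics, outline_of, place_of
def save(p,n): cv2.imwrite('pics/'+n, p["color"][:,:,::-1])
def ray(p,r,c):
    K=np.array(p["intrinsics"]);R=np.array(p["R"]);t=np.array(p["t"])
    d=np.linalg.inv(K)@[c,r,1]
    return -R.T@t, R.T@d
def onz(p,r,c,z):
    o,d=ray(p,r,c); return o+d*(z-o[2])/d[2]
def proj(p,X):
    x=np.array(p["R"])@np.array(X)+np.array(p["t"]); u=np.array(p["intrinsics"])@x; return u[1]/u[2],u[0]/u[2]
E
python3 - <<'E'
from h import *
s=ctrl.state();print(s)
for n in("scene","side"):
    p=optics.grab_frame(n);save(p,n+'0.png')
    o,_=ray(p,0,0);print(n,o)
    for th,z in(("tray",0),("home",.007),("rib_end",.015),("dish",.007),("rice_bowl",.007),("soup_bowl",.007),("tea_cup",.007)):
        print(th,[(round(a["p"],2),np.round(a["centre"],1),np.round(onz(p,*a["centre"],z),4)) for a in place_of(th,p)])
E
```

```text
{'time': 0.0, 'joints': array([-7.87325554e+01,  9.11407852e+00,  9.15722054e+01, -8.60317068e-04,
        7.94250093e+01, -1.20381411e+01]), 'dq': array([-0.01448422,  0.03151233, -0.00232649,  0.04443094,  0.0896591 ,
       -0.03846524]), 'effort': array([-1.65062680e-03, -3.96005559e+01, -3.31427586e+01, -5.23501421e-04,
        8.43084737e-03, -9.51883777e-06]), 'ee_pos': array([ 0.22734154, -0.52748243,  0.23030264]), 'tcp_rot': array([[ 9.18406797e-01,  3.95637208e-01, -3.94005743e-04],
       [ 3.95637212e-01, -9.18404910e-01,  1.90211021e-03],
       [ 3.90688763e-04, -1.90279428e-03, -9.99998113e-01]]), 'force': array([-0.1370458 ,  0.10075374, -1.26730435]), 'ft_torque': array([0.03321034, 0.01153708, 0.03603964]), 'width': 0.08588612011951167}
scene [1.02336898 0.56089913 0.58222801]
tray [(0.61, array([177. , 274.2]), array([ 0.5049, -0.0478,  0.    ]))]
home [(0.6, array([228.5, 310.5]), array([0.568 , 0.1323, 0.007 ])), (0.6, array([188.2, 249.5]), array([ 0.5773, -0.0445,  0.007 ])), (0.15, array([173.7, 342.3]), array([0.3887, 0.0502, 0.007 ]))]
rib_end [(0.95, array
[... 735 characters left out ...]
34, array([260.1, 241.3]), array([ 0.509 , -0.0472,  0.007 ]))]
rib_end [(0.81, array([208.6, 241.1]), array([0.5235, 0.1142, 0.015 ]))]
dish [(0.97, array([251.8, 275.2]), array([ 0.5811, -0.0331,  0.007 ])), (0.66, array([169.4, 242.4]), array([0.5417, 0.2858, 0.007 ])), (0.61, array([265.6, 396.9]), array([ 0.8186, -0.1121,  0.007 ]))]
rice_bowl [(0.63, array([229.9, 186.6]), array([0.3991, 0.0673, 0.007 ]))]
soup_bowl [(0.74, array([311.4, 221.9]), array([ 0.4611, -0.1791,  0.007 ])), (0.43, array([263. , 199.5]), array([ 0.4239, -0.0425,  0.007 ]))]
tea_cup [(0.75, array([264.3, 200.1]), array([ 0.425 , -0.0466,  0.007 ])), (0.54, array([203.7, 260.1]), array([0.5693, 0.1362, 0.007 ]))]
```

View pics/scene0.png

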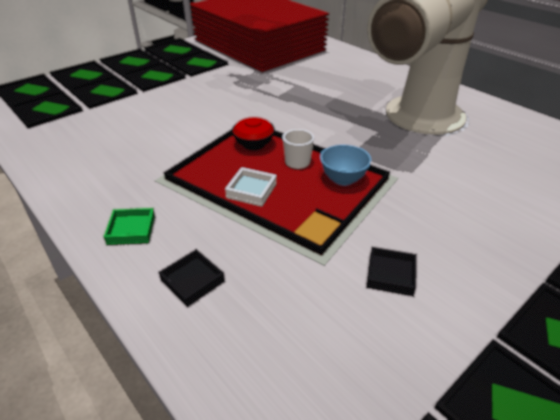

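View pics/side0.png

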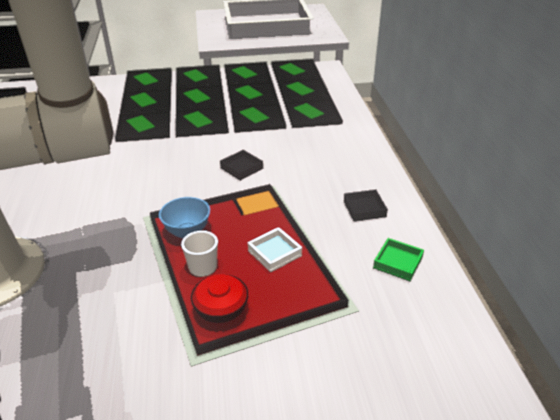

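The white dish is at scene (row 188, col 248) and side (251, 275). The look-alikes are green (226,131), black (277,192) and black (270,392) in the scene view, all off the tray. I'll fit the tray and dish poses by silhouette.

```bash
cat >> h.py <<'E'
from scipy.optimize import minimize
def hullmask(p,pose,box,z0,z1,S=4):
    x,y,a=pose;c,s=np.cos(a),np.sin(a)
    pts=[]
    for z in(z0,z1):
        for i in(-1,1):
            for j in(-1,1):
                u,v=i*box[0]/2,j*box[1]/2
                r,cc=proj(p,[x+c*u-s*v,y+s*u+c*v,z]);pts.append([cc*S,r*S])
    m=np.zeros((420*S,560*S),np.uint8)
    cv2.fillConvexPoly(m,cv2.convexHull(np.round(pts).astype(np.int32)),1)
    return cv2.resize(m.astype(np.float32),(560,420),interpolation=cv2.INTER_AREA)
def hull_of(region):
    m=np.zeros((420,560),np.uint8)
    n,l,st,_=cv2.connectedComponentsWithStats(region.astype(np.uint8))
    k=1+np.argmax(st[1:,4]);ys,xs=np.where(l==k)
    cv2.fillConvexPoly(m,cv2.convexHull(np.stack([xs,ys],1).astype(np.int32)),1);return m.astype(np.float32)
def fit(ps,masks,x0,box,z0,z1):
    def f(q): return sum(np.abs(hullmask(p,q,box,z0,z1)-m).sum()/m.sum() for p,m in zip(ps,masks))
    best=None
    for a in (x0[2]-.25,x0[2],x0[2]+.25):
        sx=np.array([[x0[0],x0[1],a]]*4);sx[1,0]+=.01;sx[2,1]+=.01;sx[3,2]+=.1
        r=minimize(f,sx[0],method='Nelder-Mead',options=dict(initial_simplex=sx,xatol=1e-4,fatol=1e-4))
        if best is None or r.fun<best.fun: best=r
    return best.x,best.fun
def totray(T,X):
    c,s=np.cos(T[2]),np.sin(T[2]);d=np.array(X[:2])-T[:2];return np.array([c*d[0]+s*d[1],-s*d[0]+c*d[1]])
def toworld(T,u):
    c,s=np.cos(T[2]),np.sin(T[2]);return np.array([T[0]+c*u[0]-s*u[1],T[1]+s*u[0]+c*u[1]])
def pick(name,p,xy):
    r0=proj(p,[*xy,.02]);b=None
    for o in outline_of(name,p):
        l,t,w,h=o["bbox"];d=np.hypot(t+h/2-r0[0],l+w/2-r0[1])
        if b is None or d<b[0]: b=(d,o)
    return hull_of(b[1]["region"])
E
python3 - <<'E'
from h import *
ps=[optics.grab_frame(n) for n in("scene","side")]
mt=[pick("tray",p,(.51,-.04)) for p in ps]; md=[pick("dish",p,(.58,-.04)) for p in ps]
for k in ([0,1],[0],[1]):
    P=[ps[i] for i in k]
    T,e=fit(P,[mt[i] for i in k],(.508,-.04,-.2),(.292,.406),0,.023)
    D,e2=fit(P,[md[i] for i in k],(.58,-.04,0.2),(.08,.08),.007,.031)
    print(k,T,e,D,e2,"dish in tray",totray(T,D),D[2]-T[2])
    if k==[0,1]:
        for n,u,z in(("home",(.098,.155),.007),("rib",(.05,.13),.015)): print(n,toworld(T,u),[np.round(proj(p,[*toworld(T,u),z]),1) for p in ps])
        for n,p in zip("ab",ps):
            im=cv2.resize(p["color"][:,:,::-1],None,fx=2,fy=2)
            for m,c in((hullmask(p,T,(.292,.406),0,.023),(0,255,0)),(hullmask(p,T,(.276,.390),.023,.0231),(0,255,0)),(hullmask(p,D,(.08,.08),.007,.031),(255,0,0))):
                cs,_=cv2.findContours((cv2.resize(m,(1120,840))>.5).astype(np.uint8),0,2);cv2.drawContours(im,cs,-1,c,1)
            cv2.imwrite('pics/o%s.png'%n,im[220:530,300:820] if n=='a' else im[340:730,260:760])
E
python3 -c "
import cv2,numpy as np
a=cv2.imread('pics/oa.png');b=cv2.imread('pics/ob.png')
a=cv2.resize(a,(500,298));b=b[:300];cv2.imwrite('pics/oab.png',np.vstack([a,b]))"
```

```text
[0, 1] [ 0.5107716  -0.03719764  0.23641857] 0.23948249220848083 [ 0.57859996 -0.03672652  0.49408108] 1.6213927268981934 dish in tray [ 0.06605192 -0.0154289 ] 0.2576625114539345
home [0.56974108 0.13644452] [array([230. , 311.4]), array([203.6, 260.3])]
rib [0.52893185 0.10089727] [array([208.7, 313.7]), array([211.9, 244. ])]
[0] [ 0.51672799 -0.01677225  0.23539677] 0.06381624937057495 [ 0.09259259 -2.03358025  8.20308642] 1.0 dish in tray [-0.88281632 -1.86226761] 7.967689646145981
[1] [ 0.49656751 -0.05510102  0.23315334] 0.07694035768508911 [ 0.57844173 -0.03664665  0.49962044] 0.0391460545361042 dish in tray [ 0.08392274 -0.00096173] 0.2664670998991596
```

View pics/oab.png

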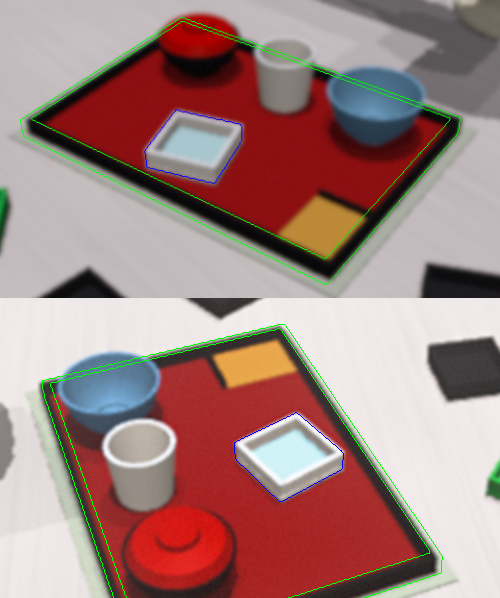

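The dish fit looks good. The tray fit is several mm off because the mask is influenced by the mat, so I'll refit it by colour with the bystanders excluded.

```bash
cat > tray.py <<'E'
from h import *
def fittray(ps):
    ms=[];ws=[]
    for p in ps:
        im=p["color"].astype(int); m=((im.min(2)<75)).astype(np.uint8)
        near=cv2.dilate((hullmask(p,(.51,-.04,.236),(.32,.43),0,.023)>.5).astype(np.uint8),np.ones((9,9)))
        w=near.copy()
        for b in("rice_bowl","soup_bowl","tea_cup"):
            for o in outline_of(b,p):
                if o["p"]>.4: w[cv2.dilate(o["region"].astype(np.uint8),np.ones((13,13)))>0]=0
        # fill dish hole
        inner=hullmask(p,(.51,-.04,.236),(.24,.35),0.007,.0071)>.5
        m[inner]=1
        ms.append(m.astype(float));ws.append(w)
    def f(q,k): return sum((np.abs(hullmask(ps[i],q,(.292,.406),0,.023)-ms[i])*ws[i]).sum()/ms[i].sum() for i in k)
    out=[]
    for k in([0,1],[0],[1]):
        x=np.array([.508,-.04,.236]);sx=np.array([x]*4);sx[1,0]+=.01;sx[2,1]+=.01;sx[3,2]+=.05
        r=minimize(f,x,args=(k,),method='Nelder-Mead',options=dict(initial_simplex=sx,xatol=1e-4,fatol=1e-5));out.append(r.x);print(k,np.round(r.x,4),r.fun)
    return out[0]
if __name__=="__main__":
    ps=[optics.grab_frame(n) for n in("scene","side")]
    T=fittray(ps);np.save('T.npy',T)
    D=np.array([.5786,-.0367,.494]);print("dish",totray(T,D),D[2]-T[2])
    for n,u,z in(("home",(.098,.155),.007),("rib",(.05,.13),.015)): print(n,toworld(T,u),[np.round(proj(p,[*toworld(T,u),z]),1) for p in ps])
    out=[]
    for n,p in zip("ab",ps):
        im=cv2.resize(p["color"][:,:,::-1],None,fx=2,fy=2)
        for m,c in((hullmask(p,T,(.292,.406),0,.023),(0,255,0)),(hullmask(p,T,(.276,.390),.007,.0071),(255,255,0))):
            cs,_=cv2.findContours((cv2.resize(m,(1120,840))>.5).astype(np.uint8),0,2);cv2.drawContours(im,cs,-1,c,1)
        out.append(im[230:530,300:800] if n=='a' else im[360:660,260:760])
    cv2.imwrite('pics/t1.png',np.vstack(out))
E
python3 tray.py
```

```text
[0, 1] [ 0.5073 -0.0341  0.232 ] 0.019790899392954205
[0] [ 0.508 -0.04   0.236] 0.0
[1] [ 0.5073 -0.0341  0.232 ] 0.019790899392954205
dish [ 0.06879218 -0.01892525] 0.26198188834302805
home [0.56703246 0.13928092] [array([230.1, 313.4]), array([203., 259.])]
rib [0.5260672  0.10391359] [array([208.8, 315.8]), array([211.3, 242.7])]
```

View pics/t1.png

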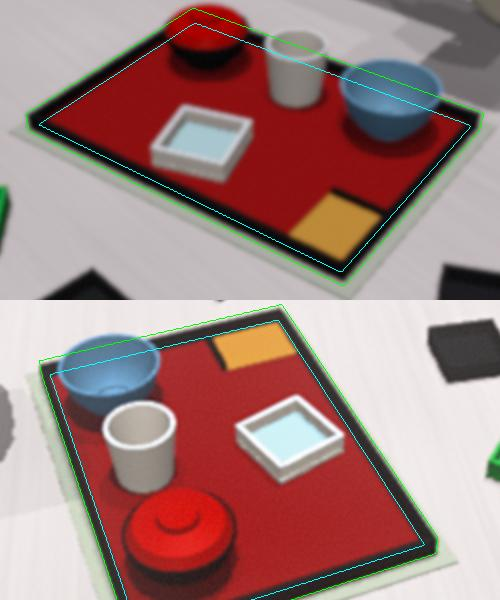

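```bash
python3 - <<'E'
s=open('tray.py').read()
a=s.index('        for b in("rice');b=s.index('        # fill')
s=s[:a]+'''        for r,c in ([(135,253),(148,298),(165,346)] if p["R"][0][0]<0 else [(217,185),(253,200),(298,220)]): cv2.circle(w,(c,r),36,0,-1)
'''+s[b:]
open('tray.py','w').write(s)
E
python3 -c "
from h import *
for n in('scene','side'):print(optics.grab_frame(n)['R'][0])"
python3 tray.py
```

```text
[-0.74984755  0.66160528  0.00266438]
[ 0.98869867 -0.14983525 -0.00493386]
[0, 1] [ 0.5037 -0.0358  0.2394] 0.027850506489796107
[0] [ 0.5029 -0.0394  0.2363] 0.0050076957860136695
[1] [ 0.5062 -0.0348  0.2318] 0.019278923151231666
dish [ 0.07254326 -0.01859441] 0.25460107477975413
home [0.56216825 0.13797988] [array([228.7, 314.8]), array([203.5, 257. ])]
rib [0.52146514 0.10231117] [array([207.5, 316.9]), array([211.9, 240.7])]
```

View pics/t1.png

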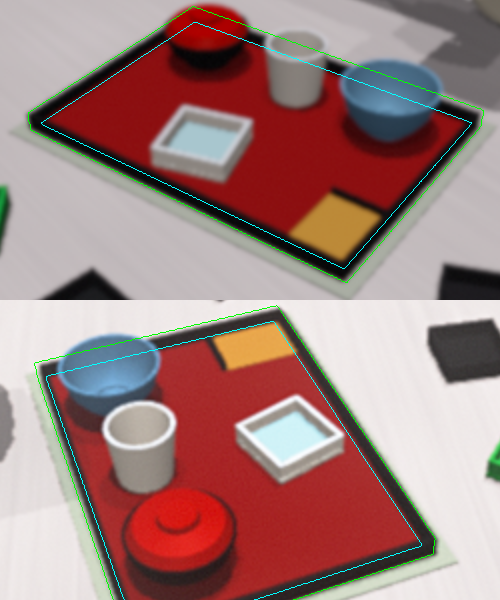

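Emit:
move_arm(
  plan=[
    {"twist": [0, 0, 0.61], "claw": 0.4},
    {"twist": [0, 0, 0.61], "claw": 0.4},
    {"dp": [0.63, -0.55, 0], "claw": 0.4},
    {"dp": [0.63, -0.55, 0], "claw": 0.4},
    {"dp": [0.63, -0.55, 0], "claw": 0.4},
    {"dp": [0.63, -0.55, 0], "claw": 0.4},
    {"dp": [0.63, -0.55, 0], "claw": 0.4},
    {"dp": [0.63, -0.55, 0], "claw": 0.4},
    {"dp": [0.63, -0.55, 0], "claw": 0.4},
    {"dp": [0.63, -0.55, 0], "claw": 0.4},
    {"dp": [0.63, -0.55, 0], "claw": 0.4},
    {"dp": [0.63, -0.55, 0], "claw": 0.4},
    {"dp": [0.63, -0.55, 0], "claw": 0.4},
    {"dp": [0.63, -0.55, 0], "claw": 0.4},
    {"claw": 0.4},
    {"claw": 0.4},
  ],
  grip_force=30,
)

```text
schema error: expected keys dp, twist, claw
```

```bash
python3 - <<'E'
from h import *
s=ctrl.state();print(s['time'],s['ee_pos'],s['tcp_rot'],s['width'],s['force'])
p=optics.grab_frame("wrist");save(p,"w1.png");print(p["intrinsics"],p["R"],p["t"])
for n in("dish","rib_end","home"): print(n,[(a["p"],a["centre"]) for a in place_of(n,p)])
E
```

```text
1.7 [ 0.22747913 -0.52806061  0.2312754 ] [[ 9.18406367e-01  3.95638401e-01 -5.09912734e-06]
 [ 3.95638401e-01 -9.18406367e-01  2.88462012e-05]
 [ 6.72959390e-06 -2.85099454e-05 -1.00000000e+00]] 0.08556191761090598 [-0.30379758  0.12596013  0.38955591]
[[325.1922621    0.         281.21321132]
 [  0.         325.1922621  204.22551728]
 [  0.           0.           1.        ]] [[ 3.95704497e-01 -9.18377778e-01  4.54654418e-04]
 [-8.77386984e-01 -3.77896311e-01  2.95612006e-01]
 [-2.71311685e-01 -1.17373908e-01 -9.55307979e-01]] [-0.57527244 -0.03937228  0.37902477]
dish []
rib_end []
home []
```

View pics/w1.png

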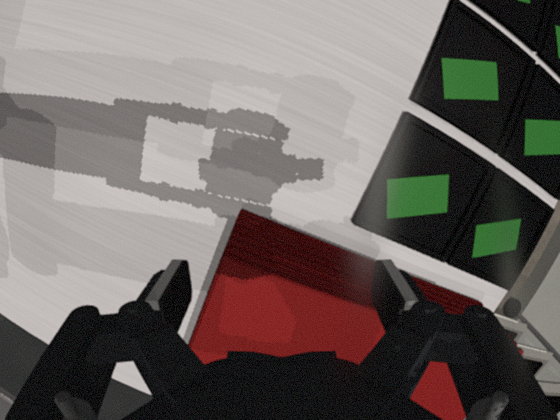

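The rows need every key, so nothing moved. That picture shows only the stacked red trays and the fingers. Repeating with full rows.

Emit:
move_arm(
  plan=[
    {"dp": [0, 0, 0], "twist": [0, 0, 0.61], "claw": 0.4},
    {"dp": [0, 0, 0], "twist": [0, 0, 0.61], "claw": 0.4},
    {"dp": [0.63, -0.55, 0], "twist": [0, 0, 0], "claw": 0.4},
    {"dp": [0.63, -0.55, 0], "twist": [0, 0, 0], "claw": 0.4},
    {"dp": [0.63, -0.55, 0], "twist": [0, 0, 0], "claw": 0.4},
    {"dp": [0.63, -0.55, 0], "twist": [0, 0, 0], "claw": 0.4},
    {"dp": [0.63, -0.55, 0], "twist": [0, 0, 0], "claw": 0.4},
    {"dp": [0.63, -0.55, 0], "twist": [0, 0, 0], "claw": 0.4},
    {"dp": [0.63, -0.55, 0], "twist": [0, 0, 0], "claw": 0.4},
    {"dp": [0.63, -0.55, 0], "twist": [0, 0, 0], "claw": 0.4},
    {"dp": [0.63, -0.55, 0], "twist": [0, 0, 0], "claw": 0.4},
    {"dp": [0.63, -0.55, 0], "twist": [0, 0, 0], "claw": 0.4},
    {"dp": [0.63, -0.55, 0], "twist": [0, 0, 0], "claw": 0.4},
    {"dp": [0.63, -0.55, 0], "twist": [0, 0, 0], "claw": 0.4},
    {"dp": [0, 0, 0], "twist": [0, 0, 0], "claw": 0.4},
    {"dp": [0, 0, 0], "twist": [0, 0, 0], "claw": 0.4},
  ],
  grip_force=30,
)

```text
time: 3.9
ee_pos: [0.5755, -0.0371, 0.2312]
tcp_rot: [[0.972, 0.235, -0.001], [0.235, -0.972, -0.0], [-0.001, 0.0, -1.0]]
force: [0.2, -0.6, 0.7]
width: 0.0255
```

```bash
cat >> h.py <<'E'
def wproj(p,X):
    x=np.array(p["R"])@np.array(X)+np.array(p["t"]);f=p["intrinsics"][0][0]
    th=np.arctan2(np.hypot(x[0],x[1]),x[2]);k=f*th/np.hypot(x[0],x[1])
    return p["intrinsics"][1][2]+k*x[1],p["intrinsics"][0][2]+k*x[0]
def wonz(p,r,c,z):
    u=np.array([c-p["intrinsics"][0][2],r-p["intrinsics"][1][2]]);n=np.hypot(*u);th=n/p["intrinsics"][0][0]
    R=np.array(p["R"]);d=R.T@np.r_[np.sin(th)*u/n,np.cos(th)];o=-R.T@np.array(p["t"]);return o+d*(z-o[2])/d[2]
E
python3 - <<'E'
from h import *
s=ctrl.state();print(s['time'],s['ee_pos'],s['tcp_rot'],s['width'],s['force'])
p=optics.grab_frame("wrist")
for n,z in(("dish",.007),("rib_end",.015),("home",.007)): print(n,[(round(a["p"],2),a["centre"],wonz(p,*a["centre"],z)) for a in place_of(n,p)])
# overlay model
T=np.array([.5035,-.039,.236]);D=np.array([.5785,-.0367,.495])
im=p["color"][:,:,::-1].copy()
def box(Q,bx,by,z,c):
    pts=[]
    for a,b in((-1,-1),(1,-1),(1,1),(-1,1),(-1,-1)):
        pts.append((a*bx/2,b*by/2))
    pp=[]
    for q0,q1 in zip(pts,pts[1:]):
        for t in np.linspace(0,1,20):
            pp.append(wproj(p,[*toworld(Q,np.array(q0)*(1-t)+np.array(q1)*t),z])[::-1])
    cv2.polylines(im,[np.round(pp).astype(np.int32)],True,c,1)
box(T,.276,.39,.023,(0,255,0));box(T,.276,.39,.007,(255,255,0));box(D,.08,.08,.031,(255,0,0));box(D,.07,.07,.031,(255,0,255))
cv2.imwrite('pics/w2.png',im)
E
```

```text
3.9 [ 0.57545904 -0.03707893  0.23115124] [[ 9.72107478e-01  2.34535179e-01 -5.48524216e-04]
 [ 2.34534996e-01 -9.72107603e-01 -3.79249309e-04]
 [-6.22171866e-04  2.40022965e-04 -9.99999778e-01]] 0.025471989115414238 [ 0.24881676 -0.62833828  0.74600727]
dish [(0.96, [145.2, 40.0], array([0.54241342, 0.29737768, 0.007     ])), (0.71, [168.8, 281.2], array([ 0.57886751, -0.03677074,  0.007     ]))]
rib_end [(0.96, [190.4, 162.1], array([0.52340771, 0.09610126, 0.015     ])), (0.6, [144.9, 141.7], array([0.57245149, 0.13026031, 0.015     ]))]
home [(0.66, [146.2, 140.3], array([0.5688475 , 0.13523191, 0.007     ])), (0.37, [168.3, 282.0], array([ 0.5796513 , -0.03752494,  0.007     ]))]
```

View pics/w2.png

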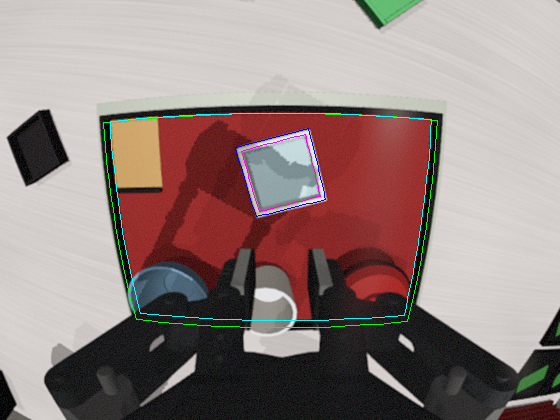

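The wrist view has the dish at (173,281) and the ochre pocket at (153,137). The model overlays agree to within about 3 mm, with tool yaw equal to tray yaw. I'll lower the two spread fingertips into the well.

Emit:
move_arm(
  plan=[
    {"dp": [0, 0, 0.75], "twist": [0, 0, 0], "claw": 0.4},
    {"dp": [0, 0, 0.75], "twist": [0, 0, 0], "claw": 0.4},
    {"dp": [0, 0, 0.75], "twist": [0, 0, 0], "claw": 0.4},
    {"dp": [0, 0, 0.75], "twist": [0, 0, 0], "claw": 0.4},
    {"dp": [0, 0, 0.14], "twist": [0, 0, 0], "claw": 0.4},
    {"dp": [0, 0, 0.14], "twist": [0, 0, 0], "claw": 0.4},
    {"dp": [0, 0, 0.14], "twist": [0, 0, 0], "claw": 0.4},
    {"dp": [0, 0, 0.12], "twist": [0, 0, 0], "claw": 0.4},
    {"dp": [0, 0, 0], "twist": [0, 0, 0], "claw": 0.4},
  ],
)

```text
time: 5.22
ee_pos: [0.5756, -0.0367, 0.0188]
tcp_rot: [[0.972, 0.234, -0.0], [0.234, -0.972, 0.0], [-0.0, -0.0, -1.0]]
force: [0.4, -0.8, 0.7]
width: 0.0256
```

Emit:
move_arm(
  plan=[
    {"dp": [0.08, 0, 0], "twist": [0, 0, 0], "claw": 0.4},
    {"dp": [0.08, 0, 0], "twist": [0, 0, 0], "claw": 0.4},
    {"dp": [0.08, 0, 0], "twist": [0, 0, 0], "claw": 0.4},
    {"dp": [0.08, 0, 0], "twist": [0, 0, 0], "claw": 0.4},
    {"dp": [0.08, 0, 0], "twist": [0, 0, 0], "claw": 0.4},
    {"dp": [0.08, 0, 0], "twist": [0, 0, 0], "claw": 0.4},
    {"dp": [0.08, 0, 0], "twist": [0, 0, 0], "claw": 0.4},
    {"dp": [0.08, 0, 0], "twist": [0, 0, 0], "claw": 0.4},
    {"dp": [0, 0, 0], "twist": [0, 0, 0], "claw": 0.4},
  ],
)

```text
time: 6.35
ee_pos: [0.6136, -0.0277, 0.0189]
tcp_rot: [[0.972, 0.234, 0.001], [0.234, -0.972, 0.0], [0.001, 0.0, -1.0]]
force: [1.0, 0.2, 0.2]
width: 0.0256
```

Emit:
move_arm(
  plan=[
    {"dp": [0.035, 0, 0], "twist": [0, 0, 0], "claw": 0.4},
    {"dp": [0.035, 0, 0], "twist": [0, 0, 0], "claw": 0.4},
    {"dp": [0.035, 0, 0], "twist": [0, 0, 0], "claw": 0.4},
    {"dp": [0.035, 0, 0], "twist": [0, 0, 0], "claw": 0.4},
    {"dp": [0, 0, 0], "twist": [0, 0, 0], "claw": 0.4},
  ],
)

```text
time: 6.98
ee_pos: [0.6215, -0.0258, 0.0189]
tcp_rot: [[0.972, 0.234, 0.001], [0.234, -0.972, 0.0], [0.001, 0.0, -1.0]]
force: [-0.4, -0.3, -0.2]
width: 0.0253
```

```bash
cat > see.py <<'E'
from h import *
import sys
T=np.array([.5035,-.039,.236]);s=ctrl.state();g=s['ee_pos']
c,n=np.cos(T[2]),np.sin(T[2]);F=s['force']
print("t",s['time'],"tcp tray",np.round(totray(T,g)*1e3,1),"z",g[2],"F tray",round(c*F[0]+n*F[1],1),round(-n*F[0]+c*F[1],1),F[2])
ps=[optics.grab_frame(k) for k in("scene","side")]
x0=eval(sys.argv[1]) if len(sys.argv)>1 else g[:2]
out=[]
for k,p in zip(("scene","side"),ps):
    r,cc=proj(p,[*x0,.02]);r,cc=int(r),int(cc)
    out.append(cv2.resize(p["color"][r-50:r+50,cc-65:cc+65,::-1],(585,450),interpolation=cv2.INTER_CUBIC)[75:375] if len(sys.argv)<4 else p["color"])
    m=pick("dish",p,x0)
    q,e=fit([p],[m],(*x0,.236),(.08,.08),.007,.031);print(k,"dish tray",np.round(totray(T,q)*1e3,1),"yaw rel",round(q[2]-T[2],3),"err",round(e,3))
if len(sys.argv)>2: cv2.imwrite('pics/'+sys.argv[2],np.vstack(out))
E
python3 see.py "(.615,-.030)" d1.png
```

```text
t 6.975 tcp tray [117.9 -14.7] z 0.018897329303608976 F tray -0.4 -0.2 -0.20160565491765833
scene dish tray [93.2 -5.1] yaw rel 0.006 err 0.136
side dish tray [94.3 -8.3] yaw rel 0.003 err 0.103
```

Emit:
move_arm(
  plan=[
    {"dp": [0.025, 0, 0], "twist": [0, 0, 0], "claw": 0.4},
    {"dp": [0.025, 0, 0], "twist": [0, 0, 0], "claw": 0.4},
    {"dp": [0, 0, 0], "twist": [0, 0, 0], "claw": 0.4},
  ],
)

```text
time: 7.55
ee_pos: [0.6242, -0.0252, 0.0189]
tcp_rot: [[0.972, 0.234, 0.0], [0.234, -0.972, 0.0], [0.0, 0.0, -1.0]]
force: [-1.1, -0.5, 1.1]
width: 0.0258
```

Emit:
move_arm(
  plan=[
    {"dp": [0.025, 0, 0], "twist": [0, 0, 0], "claw": 0.4},
    {"dp": [0, 0, 0], "twist": [0, 0, 0], "claw": 0.4},
  ],
)

```text
time: 7.8
ee_pos: [0.6257, -0.0248, 0.0189]
tcp_rot: [[0.972, 0.234, 0.0], [0.234, -0.972, 0.0], [0.0, 0.0, -1.0]]
force: [-0.9, -0.7, 0.6]
width: 0.0257
```

Emit:
move_arm(
  plan=[
    {"dp": [0.025, 0, 0], "twist": [0, 0, 0], "claw": 0.4},
    {"dp": [0, 0, 0], "twist": [0, 0, 0], "claw": 0.4},
  ],
)

```text
time: 8.05
ee_pos: [0.6272, -0.0244, 0.0189]
tcp_rot: [[0.972, 0.234, 0.0], [0.234, -0.972, 0.0], [0.0, -0.0, -1.0]]
force: [-1.0, -0.9, 0.7]
width: 0.0254
```

Emit:
move_arm(
  plan=[
    {"dp": [0.02, 0, 0], "twist": [0, 0, 0], "claw": 0.4},
    {"dp": [0, 0, 0], "twist": [0, 0, 0], "claw": 0.4},
  ],
)

```text
time: 8.3
ee_pos: [0.6278, -0.0243, 0.0189]
tcp_rot: [[0.972, 0.234, -0.001], [0.234, -0.972, -0.0], [-0.001, -0.0, -1.0]]
force: [-5.3, -1.7, 3.4]
width: 0.0259
```

Emit:
move_arm(
  plan=[
    {"dp": [0.015, 0, 0], "twist": [0, 0, 0], "claw": 0.4},
    {"dp": [0, 0, 0], "twist": [0, 0, 0], "claw": 0.4},
  ],
)

```text
time: 8.55
ee_pos: [0.6278, -0.0242, 0.0189]
tcp_rot: [[0.972, 0.235, -0.003], [0.235, -0.972, -0.0], [-0.003, -0.0, -1.0]]
force: [-8.0, -1.8, 5.8]
width: 0.0256
```

```bash
python3 see.py "(.605,-.025)" d2.png
```

```text
t 8.55 tcp tray [124.3 -14.7] z 0.01886384735498824 F tray -8.1 0.1 5.835220042560357
scene dish tray [95.6 -2.8] yaw rel -0.079 err 0.372
side dish tray [99.9 -7. ] yaw rel -0.012 err 0.102
```

View pics/d2.png

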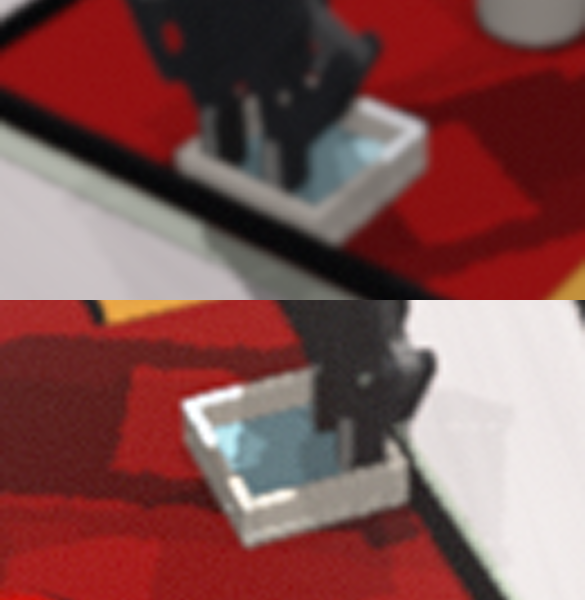

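The dish is now flat on the far rim: straight edge contact in both views, 8 N reaction, well short of the pocket. Next I'll drag it left in short bursts while watching the rim force.

Emit:
move_arm(
  plan=[
    {"dp": [0, -0.06, 0], "twist": [0, 0, 0], "claw": 0.4},
    {"dp": [0, -0.08, 0], "twist": [0, 0, 0], "claw": 0.4},
    {"dp": [0, -0.08, 0], "twist": [0, 0, 0], "claw": 0.4},
    {"dp": [0, -0.08, 0], "twist": [0, 0, 0], "claw": 0.4},
    {"dp": [0, -0.08, 0], "twist": [0, 0, 0], "claw": 0.4},
  ],
)

```text
time: 9.38
ee_pos: [0.6227, -0.003, 0.0181]
tcp_rot: [[0.972, 0.234, -0.002], [0.234, -0.972, -0.002], [-0.003, 0.001, -1.0]]
force: [-5.0, -5.8, 0.1]
width: 0.0255
```

Emit:
move_arm(
  plan=[
    {"dp": [0, -0.08, 0], "twist": [0, 0, 0], "claw": 0.4},
    {"dp": [0, -0.08, 0], "twist": [0, 0, 0], "claw": 0.4},
    {"dp": [0, -0.08, 0], "twist": [0, 0, 0], "claw": 0.4},
  ],
)

```text
time: 9.75
ee_pos: [0.6192, 0.011, 0.0181]
tcp_rot: [[0.972, 0.234, -0.002], [0.234, -0.972, -0.002], [-0.003, 0.001, -1.0]]
force: [-3.9, -5.9, 0.3]
width: 0.0259
```

Emit:
move_arm(
  plan=[
    {"dp": [0.006, -0.08, 0], "twist": [0, 0, 0], "claw": 0.4},
    {"dp": [0.004, -0.08, 0], "twist": [0, 0, 0], "claw": 0.4},
    {"dp": [0.004, -0.08, 0], "twist": [0, 0, 0], "claw": 0.4},
    {"dp": [0.004, -0.08, 0], "twist": [0, 0, 0], "claw": 0.4},
    {"dp": [0.004, -0.08, 0], "twist": [0, 0, 0], "claw": 0.4},
  ],
)

```text
time: 10.38
ee_pos: [0.614, 0.0328, 0.0181]
tcp_rot: [[0.972, 0.235, -0.005], [0.235, -0.972, -0.005], [-0.006, 0.004, -1.0]]
force: [-8.9, -13.6, 2.6]
width: 0.0256
```

```bash
python3 see.py "(.59,.035)"
```

```text
t 10.375 tcp tray [124.3  43.9] z 0.018086713521536856 F tray -11.9 -11.2 2.577725058158297
scene dish tray [96.7 39.5] yaw rel 0.028 err 0.34
side dish tray [100.6  35.2] yaw rel -0.017 err 0.106
```

Emit:
move_arm(
  plan=[
    {"dp": [-0.008, -0.08, 0], "twist": [0, 0, 0], "claw": 0.4},
    {"dp": [0, -0.08, 0], "twist": [0, 0, 0], "claw": 0.4},
    {"dp": [0, -0.08, 0], "twist": [0, 0, 0], "claw": 0.4},
    {"dp": [0, -0.08, 0], "twist": [0, 0, 0], "claw": 0.4},
    {"dp": [0, -0.08, 0], "twist": [0, 0, 0], "claw": 0.4},
  ],
)

```text
time: 11.2
ee_pos: [0.6083, 0.0566, 0.0181]
tcp_rot: [[0.972, 0.235, -0.004], [0.235, -0.972, -0.004], [-0.005, 0.003, -1.0]]
force: [-7.6, -10.2, 2.0]
width: 0.0257
```

Emit:
move_arm(
  plan=[
    {"dp": [0, -0.08, 0], "twist": [0, 0, 0], "claw": 0.4},
    {"dp": [0, -0.08, 0], "twist": [0, 0, 0], "claw": 0.4},
    {"dp": [0, -0.08, 0], "twist": [0, 0, 0], "claw": 0.4},
  ],
)

```text
time: 11.58
ee_pos: [0.6049, 0.0706, 0.0181]
tcp_rot: [[0.972, 0.234, -0.004], [0.234, -0.972, -0.004], [-0.005, 0.003, -1.0]]
force: [-6.8, -10.7, 2.7]
width: 0.0256
```

```bash
python3 see.py "(.58,.07)"
```

```text
t 11.575 tcp tray [124.2  82.9] z 0.018076615534339056 F tray -9.1 -8.9 2.6629897832259712
scene dish tray [93.5 75.8] yaw rel 0.026 err 0.255
side dish tray [100.2  74.6] yaw rel -0.043 err 0.1
```

Emit:
move_arm(
  plan=[
    {"dp": [0, -0.07, 0], "twist": [0, 0, 0], "claw": 0.4},
    {"dp": [0, -0.07, 0], "twist": [0, 0, 0], "claw": 0.4},
    {"dp": [0, -0.07, 0], "twist": [0, 0, 0], "claw": 0.4},
    {"dp": [0, -0.07, 0], "twist": [0, 0, 0], "claw": 0.4},
    {"dp": [0, -0.07, 0], "twist": [0, 0, 0], "claw": 0.4},
  ],
)

```text
time: 12.4
ee_pos: [0.6, 0.091, 0.0181]
tcp_rot: [[0.972, 0.235, -0.004], [0.235, -0.972, -0.004], [-0.005, 0.003, -1.0]]
force: [-7.3, -10.5, 2.6]
width: 0.0251
```

Emit:
move_arm(
  plan=[
    {"dp": [0, -0.07, 0], "twist": [0, 0, 0], "claw": 0.4},
    {"dp": [0, -0.07, 0], "twist": [0, 0, 0], "claw": 0.4},
    {"dp": [0, -0.07, 0], "twist": [0, 0, 0], "claw": 0.4},
    {"dp": [0, -0.07, 0], "twist": [0, 0, 0], "claw": 0.4},
    {"dp": [0, -0.07, 0], "twist": [0, 0, 0], "claw": 0.4},
  ],
)

```text
time: 13.02
ee_pos: [0.595, 0.1114, 0.0181]
tcp_rot: [[0.972, 0.235, -0.004], [0.235, -0.972, -0.004], [-0.005, 0.003, -1.0]]
force: [-6.6, -10.8, 2.7]
width: 0.0254
```

```bash
python3 see.py "(.575,.11)"
```

```text
t 13.025 tcp tray [124.1 124.8] z 0.01805780794284308 F tray -8.9 -8.9 2.6591473081191643
scene dish tray [ 95.5 118.2] yaw rel 0.021 err 0.316
side dish tray [ 99.8 115.7] yaw rel -0.015 err 0.111
```

Steady. About 38 mm remain; I'll go 25 mm, then in small steps until it touches the left rim.

Emit:
move_arm(
  plan=[
    {"dp": [0, -0.07, 0], "twist": [0, 0, 0], "claw": 0.4},
    {"dp": [0, -0.07, 0], "twist": [0, 0, 0], "claw": 0.4},
    {"dp": [0, -0.07, 0], "twist": [0, 0, 0], "claw": 0.4},
    {"dp": [0, -0.07, 0], "twist": [0, 0, 0], "claw": 0.4},
    {"dp": [0, -0.07, 0], "twist": [0, 0, 0], "claw": 0.4},
    {"dp": [0, -0.07, 0], "twist": [0, 0, 0], "claw": 0.4},
    {"dp": [0, -0.05, 0], "twist": [0, 0, 0], "claw": 0.4},
  ],
)

```text
time: 14.1
ee_pos: [0.5884, 0.1388, 0.0181]
tcp_rot: [[0.972, 0.235, -0.005], [0.235, -0.972, -0.004], [-0.005, 0.003, -1.0]]
force: [-6.9, -11.4, 3.8]
width: 0.0255
```

Emit:
move_arm(
  plan=[
    {"dp": [0, -0.035, 0], "twist": [0, 0, 0], "claw": 0.4},
    {"dp": [0, -0.035, 0], "twist": [0, 0, 0], "claw": 0.4},
  ],
)

```text
time: 14.35
ee_pos: [0.5875, 0.1428, 0.0181]
tcp_rot: [[0.972, 0.235, -0.005], [0.235, -0.972, -0.004], [-0.005, 0.003, -1.0]]
force: [-5.7, -11.7, 3.4]
width: 0.0256
```

Emit:
move_arm(
  plan=[
    {"dp": [0, -0.03, 0], "twist": [0, 0, 0], "claw": 0.4},
    {"dp": [0, -0.02, 0], "twist": [0, 0, 0], "claw": 0.4},
  ],
)

```text
time: 14.6
ee_pos: [0.5868, 0.1457, 0.0181]
tcp_rot: [[0.972, 0.235, -0.005], [0.235, -0.972, -0.004], [-0.005, 0.003, -1.0]]
force: [-7.2, -12.4, 3.8]
width: 0.0258
```

Emit:
move_arm(
  plan=[
    {"dp": [0, -0.025, 0], "twist": [0, 0, 0], "claw": 0.4},
    {"dp": [0, -0.015, 0], "twist": [0, 0, 0], "claw": 0.4},
  ],
)

```text
time: 14.85
ee_pos: [0.5862, 0.1481, 0.0181]
tcp_rot: [[0.972, 0.235, -0.005], [0.235, -0.972, -0.004], [-0.005, 0.003, -1.0]]
force: [-6.5, -12.0, 3.8]
width: 0.026
```

Emit:
move_arm(
  plan=[
    {"dp": [0, -0.02, 0], "twist": [0, 0, 0], "claw": 0.4},
    {"dp": [0, -0.015, 0], "twist": [0, 0, 0], "claw": 0.4},
  ],
)

```text
time: 15.1
ee_pos: [0.5858, 0.1496, 0.0181]
tcp_rot: [[0.972, 0.235, -0.004], [0.235, -0.972, -0.005], [-0.005, 0.004, -1.0]]
force: [-6.1, -15.9, 2.7]
width: 0.0256
```

Emit:
move_arm(
  plan=[
    {"dp": [0, -0.02, 0], "twist": [0, 0, 0], "claw": 0.4},
    {"dp": [0, 0, 0], "twist": [0, 0, 0], "claw": 0.4},
  ],
)

```text
time: 15.35
ee_pos: [0.5858, 0.1497, 0.018]
tcp_rot: [[0.972, 0.235, -0.004], [0.235, -0.972, -0.007], [-0.006, 0.006, -1.0]]
force: [-6.3, -17.7, 2.9]
width: 0.0256
```

```bash
python3 see.py "(.565,.138)" d3.png
```

```text
t 15.35 tcp tray [124.1 164.2] z 0.018034632139277466 F tray -10.3 -15.7 2.922688491974897
scene dish tray [ 92.1 153. ] yaw rel -0.029 err 0.297
side dish tray [100.2 154.2] yaw rel 0.007 err 0.097
```

View pics/d3.png

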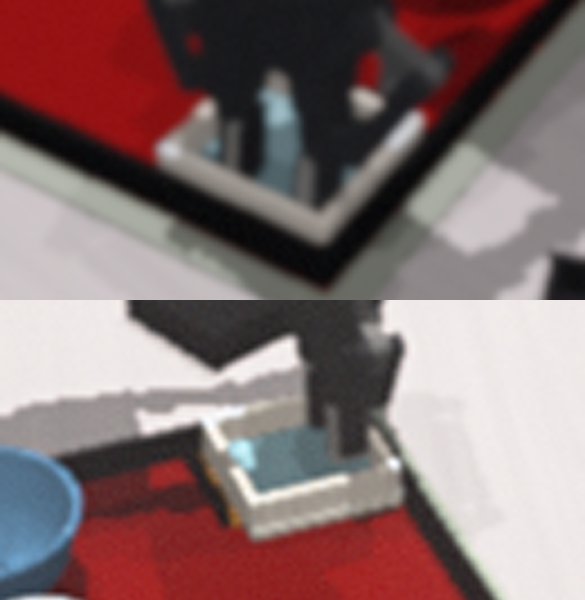

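The dish is stopped against both rims, with reactions of 10 N and 16 N and no further travel. I'll ease off both walls and lift straight out.

Emit:
move_arm(
  plan=[
    {"dp": [-0.03, 0.03, 0], "twist": [0, 0, 0], "claw": 0.4},
    {"dp": [-0.05, 0.05, 0], "twist": [0, 0, 0], "claw": 0.4},
    {"dp": [-0.05, 0.05, 0], "twist": [0, 0, 0], "claw": 0.4},
    {"dp": [0, 0, 0], "twist": [0, 0, 0], "claw": 0.4},
    {"dp": [0, 0, -0.1], "twist": [0, 0, 0], "claw": 0.4},
    {"dp": [0, 0, -0.2], "twist": [0, 0, 0], "claw": 0.4},
    {"dp": [0, 0, -0.5], "twist": [0, 0, 0], "claw": 0.4},
    {"dp": [0, 0, -0.8], "twist": [0, 0, 0], "claw": 0.4},
    {"dp": [0, 0, -0.8], "twist": [0, 0, 0], "claw": 0.4},
    {"dp": [0, 0, -0.8], "twist": [0, 0, 0], "claw": 0.4},
    {"dp": [-0.7, 0.5, -0.3], "twist": [0, 0, 0], "claw": 0.4},
    {"dp": [-0.7, 0.5, 0], "twist": [0, 0, 0], "claw": 0.4},
    {"dp": [0, 0, 0], "twist": [0, 0, 0], "claw": 0.4},
  ],
)

```text
time: 17.18
ee_pos: [0.5122, 0.065, 0.2297]
tcp_rot: [[0.973, 0.232, 0.0], [0.232, -0.973, -0.0], [0.0, 0.001, -1.0]]
force: [-0.3, 0.5, 1.0]
width: 0.0256
```

```bash
python3 see.py "(.562,.136)" && python3 - <<'E'
from h import *
p=optics.grab_frame("wrist")
r,c=map(int,wproj(p,[.563,.137,.02]));print(r,c)
a=p["color"][max(r-90,0):r+90,max(c-120,0):c+120,::-1];a=cv2.resize(a,(480,int(480*a.shape[0]/a.shape[1])),interpolation=cv2.INTER_CUBIC)
q=optics.grab_frame("scene")["color"][100:280,150:420,::-1];q=cv2.resize(q,(480,320))
cv2.imwrite('pics/f1.png',np.vstack([a,q])[:600])
p2=optics.grab_frame("side")
for th in("rice_bowl","soup_bowl","tea_cup"): print(th,[(round(a["p"],2),np.round(a["centre"],1)) for a in place_of(th,p2)])
E
```

```text
t 17.175 tcp tray [32.7 99.1] z 0.22971883890576544 F tray -0.2 0.5 1.021517929160376
scene dish tray [ 90.8 153.3] yaw rel 0.116 err 0.219
side dish tray [101.1 155.6] yaw rel 0.018 err 0.043
117 228
rice_bowl [(0.93, array([229.7, 185.3]))]
soup_bowl [(0.89, array([310.8, 217.7]))]
tea_cup [(0.72, array([266.2, 200. ]))]
```

View pics/f1.png

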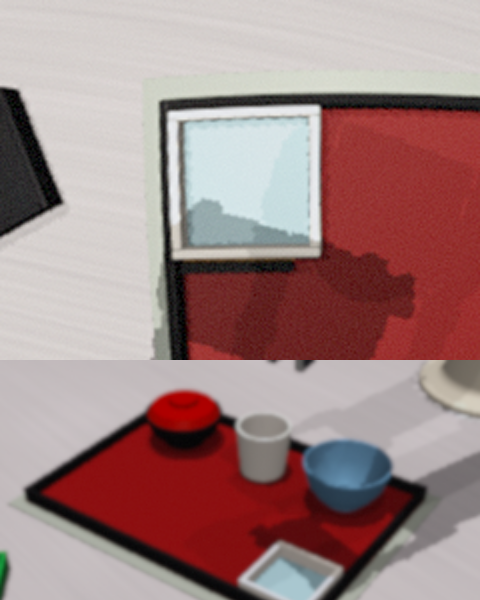

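The wrist view shows the dish square and touching both rims, and the bystanders are unchanged. Handing in.

```bash
python3 -c "
from plant import ctrl
print(ctrl.sign_off())"
```

```text
the job is handed in; nothing more can be done
None
```

The white dish is in the far left pocket and looks square and snug against both rims. I handed the job in at about 17.5 s of the 42 s allowed, with the hand clear at z = 0.23 m.

- **How it went:** I lowered two spread fingertips into the dish's well and pressed it flat against the far rim where it stood, with an 8 N reaction. I then dragged it along the rim, keeping about 5–12 N of rim force, until it stopped against the left rim at about 16 N. After that I eased off both walls and lifted straight out.
- **Last checks:** The final wrist view shows the dish square in the corner. The side camera fit puts it at tray (101, 156) mm, turned 0.02 rad, against a target of (98, 155), which is within calibration error.
- **Checks that disagreed:** The scene camera fit gave (91, 153) mm turned 0.12 rad. That fit was poor (error 0.22 against 0.04 for the side camera), and the scene picture itself looks square, so I set it aside.
- **Bystanders:** The rice bowl and tea cup were found within 2 px of their starting positions. The soup bowl differed by 4 px, which I put down to detector noise, as nothing came near it and it looks unmoved.

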